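# Stack the empty crate on the peg crate

### The arm

A 7-joint arm with a two-finger parallel gripper is mounted at the origin on the work surface. World frame = base frame: x ahead of the robot, y to its left, z up, the work surface at z = 0. Lengths are in mm, angles in rad, forces in N, time in s.
With the tool pointing down it reaches from about 425 to 875 mm from the base axis. Payload 4.7 kg.
Tool frame: the origin (TCP) lies on the centre line of the jaws, within the pads' length; the fingertips stand 11 mm ahead of it and the grasp point (between the pads) lies 8 mm behind it (manip.finger_overhang is the distance from the TCP to the fingertips, in mm); z points along the fingers, y is the direction in which the jaws open and shut (so a half turn about z gives the same grasp; the last joint's range is limited). The gripper opens to 85 mm and grips with 20 to 120 N. Pads are 22 mm wide; open, the fingers measure 114 mm over their backs; the gripper's body (76 mm by 85 mm) begins 54 mm behind the grasp point. The pads swing forward as they close: fully open they stand 13 mm farther back than shut.
Start: joints at [-1.194, 0.321, -0.07, 1.45, 0.023, 1.371, -0.057], TCP at [230.707, 607.699, 242.349] pointing down, gripper open.
Joint ranges: [-2.86, 2.86], [-0.3, 2.09], [-1.38, 1.24], [0.06, 2.45], [-1.56, 4.7], [0.09, 2.05], [-2.69, 2.69]. Speed limits (rad/s): [2.57, 2.57, 3.14, 3.14, 3.14, 3.14, 3.14].

### API

Orientations are given as a rotation vector (axis times angle).
In Python, from plant import manip gives the robot as it stands. The module is installed in compiled form; this text tells all that it offers.
- The arm moves only by the tool jog_arm, never from a script. Its argument "moves" is a list of rows, each an object of numbers: "tx", "ty", "tz": the shift along the tool's x, y, z each as a share of 400 mm, from -1 to 1; "ax", "ay", "az": the turn, a rotation vector about the tool's x, y, z each as a share of 0.5 rad, from -1 to 1. In form: [{"tx": .., "ty": .., "tz": .., "ax": .., "ay": .., "az": ..}, ...]. A call has 1 to 8 rows; each row is the pose to reach, as a shift and turn from the pose commanded when the call began, along the tool's axes at that moment; what a row does not reach only later rows make up. A row lasts 1/8 s, in which the tool goes at most 62.5 mm and 10.7 degrees, less where a joint would pass 70% of its speed; a pose out of reach is approached as far as the arm can. A call with a number of a shift or a turn outside -1 to 1 is refused whole. A call with a gripper value outside its range is refused whole. "fingers" is the closure, from 0 (fully open) to 1 (shut), set as the call begins (left out, the last holds). The fingers move at their own pace and stop on an object; "force" is the grip in N (left out, the last holds). Time passes only in rows, so rows that repeat a pose let the fingers close. It gives the time, the measured TCP pose, the force and the opening at its end, in the units of the state.
- manip.get_state(): the state, without advancing time (a new reading comes with each control period).
- manip.snapshot(name): name is "side" or "top" or "wrist"; returns (picture, depth): 384x512x3 uint8, red, green, blue; 384x512 float32, mm along the optical axis (not along the pixel's ray), 0 where there is no reading.
- manip.camera_params(name): a dict with "intrinsics" (3x3 intrinsics, pixels), "view" (4x4, takes a point from world to camera coordinates). Camera axes: x right, y down, z forward; pixel columns grow to the right and rows downward; lengths in mm; the calibration is good to about 2 mm. The wrist camera is an equidistant fisheye: a pixel r from the principal point sees the ray r / f radians off the axis. A picture is of the moment at which its call begins: read the wrist's pose just before it. camera_params takes no time and is no camera call; for the wrist camera it gives the pose at the moment of the call.
- manip.finish_job(): hands the job in, once; it reports no verdict.
The state is a dict: "time": time; "joint_pos": joint angles; "joint_velocities": joint speeds; "tau": joint torques, N m; "eef_pos": TCP position; "ee_rot": TCP orientation; "ft_force": force on the tool from outside, world axes, zero at the start; "ft_torque": the same for the moment, N m; "finger_gap": opening from 0.0 (shut) to 1.0 (fully open).
Only numpy, scipy, OpenCV 4.12 (cv2) and the standard library are available. Lean on these libraries where they do the work, as an engineer would, in place of code of your own. Each camera call takes 0.05 s, during which the arm holds its last target.

### The job

Pick up the empty stack-nest crate, turn it end for end and set it down gently on top of the crate of clothes pegs, so that it stands level on that crate's rim lugs, straight above it, instead of nesting down onto the pegs. The end lips of the two crates must finish at opposite ends. Leave the peg crate standing where it is and do not disturb the plain low tray.

Things in the scene. Friction and masses are not known exactly. Their poses are not given: they have to be found in the camera images.
- empty_crate: Empty white plastic crate, 62 mm high, 0.11-0.22 kg. Origin: centre of underside; x along its length, z up. Rim 150 (x) x 62 mm (y) with an upright 12 mm deep band (z 50-62): grip it across y at mid-length, from outside. Walls taper to a 132 x 46 mm underside. A flat lip juts 14 mm from the +x end only; it starts pointing to the robot, -x (+-17 degrees). Four lugs inside the rim, see peg_crate.
- lip (a point): Top of the empty crate's end lip, at x = 82, y = 0, z = 62 mm in that crate's frame.
- peg_crate: Same crate and frame, lip at its +x end, also to -x at first (+-17 degrees); 0.45 kg, low layer of wooden pegs inside. Four lugs inside its rim (x = 52 and -22 mm, both long sides), tops at z 58 mm, rim at 62. A crate on top with its lip at the opposite end stands on them: underside at z 58, centred, 5 mm play each way. Lip at the same end: it drops in and nests at about z 25.
- plain_tray: Bystander: plain white open tray without lugs or lip, 150 x 62 mm, only 40 mm high; origin at the centre of its underside, x along its length. To be left alone.
There are look-alikes about, which are no part of the job. Leave any pink look-alike of the empty_crate alone.

How it is judged (in metres and radians):
At the end, for the whole second after the job is handed in: Empty crate released at rest on the lugs: underside 52-66 mm above the peg crate's, centres within 12 mm, lengths parallel within 10 degrees, lips at opposite ends, both crates level within 4.5 degrees; peg crate and plain tray each within 30 mm of their start (z of empty_crate in the frame of peg_crate between 0.052 and 0.066 m and horizontal distance between empty_crate and peg_crate below 0.012 m and x of lip in the frame of peg_crate below -0.05 m and angle between the x axis of empty_crate and the x axis of peg_crate, either way round below 0.175 rad and angle between each of empty_crate, peg_crate's own z axis and vertical below 0.08 rad and distance of each of peg_crate, plain_tray from where it was at the start of the episode below 0.03 m and linear speed of empty_crate below 0.02 m/s); the robot touches nothing.
It fails at once if the empty crate is dropped or slammed onto the peg crate (moves faster than 0.5 m/s within 50 mm of straight above it and less than 60 mm above the stacked height) (linear speed of empty_crate above 0.5 m/s and horizontal distance between empty_crate and peg_crate below 0.05 m and z of empty_crate in the frame of peg_crate below 0.118 m).
It fails at once if the plain tray is pushed more than 30 mm (distance of plain_tray from where it was at the start of the episode above 0.03 m).
It also fails if it takes over 40 s, if anything falls off the work surface, if the arm or the gripper's body presses on something with over 40 N, if the wrist force passes 120 N, or if a joint passes its speed limit or range.

## Working session

There is one attempt and no reset: what is moved stays moved. The work goes in short steps, Python scripts to look and compute and a tool call to move; the robot and the scene stay as the last step left them, time stands still between calls to the robot, and variables do not carry over. Pictures are saved under pics/ and viewed, and the job is handed in when it is done.

Besides the shell and the picture viewer there is one more tool, called by a JSON object that holds its "name" and its "arguments". jog_arm: Moves the arm, as the interface text tells. Shift numbers are shares of 400 mm and turn numbers shares of 0.5 rad, none past 1 either way. Its arguments: {"type":"object","properties":{"moves":{"type":"array"},"fingers":{"type":"number"},"force":{"type":"number"}},"required":["moves"]}

```bash
mkdir -p pics
python3 - <<'E'
from plant import manip
import cv2,numpy as np
s=manip.get_state();print({k:np.round(v,3) for k,v in s.items()})
for n in("top","side"):
    p,d=manip.snapshot(n);c=manip.camera_params(n);print(n,c)
    cv2.imwrite(f"pics/{n}0.png",p[...,::-1]);np.savez(f"{n}0.npz",p=p,d=d,K=c["intrinsics"],V=c["view"])
E
```

```text
{'time': np.float64(0.0), 'joint_pos': array([-1.194,  0.322, -0.07 ,  1.452,  0.023,  1.371, -0.057]), 'joint_velocities': array([ 0.001, -0.   , -0.002,  0.   ,  0.   ,  0.   , -0.   ]), 'tau': array([ 0.0000e+00, -4.9359e+01, -3.8200e-01, -3.1433e+01,  1.3000e-02,
        1.2000e-02,  0.0000e+00]), 'eef_pos': array([230.543, 607.175, 241.235]), 'ee_rot': array([-5.67e-01, -3.09e+00,  3.00e-03]), 'ft_force': array([ 0.682,  0.319, -0.066]), 'ft_torque': array([-0.01 , -0.063, -0.061]), 'finger_gap': np.float64(0.996)}
top {'intrinsics': array([[368.48557052,   0.        , 259.02231079],
       [  0.        , 368.48557052, 189.33022407],
       [  0.        ,   0.        ,   1.        ]]), 'view': array([[-2.83269307e-02, -9.99587533e-01, -4.72741785e-03,
        -1.96337652e+02],
       [-9.93519673e-01,  2.86751289e-02, -1.09983620e-01,
         4.63714622e+02],
       [ 1.10073814e-01,  1.58128427e-03, -9.93922157e-01,
         1.00901530e+03],
       [ 0.00000000e+00,  0.00000000e+00,  0.00000000e+00,
         1.00000000e+00]])}
side {'intrinsics': array([[455.3001712 ,   0.        , 265.00842081],
       [  0.        , 455.3001712 , 194.89749037],
       [  0.        ,   0.        ,   1.        ]]), 'view': array([[ 8.38291532e-01,  5.45159199e-01,  8.29188401e-03,
        -2.70575200e+02],
       [ 4.17137797e-01, -6.31491445e-01, -6.53616565e-01,
        -2.67656082e+02],
       [-3.51088829e-01,  5.51380089e-01, -7.56780438e-01,
         1.79776996e+03],
       [ 0.00000000e+00,  0.00000000e+00,  0.00000000e+00,
         1.00000000e+00]])}
```

View pics/top0.png

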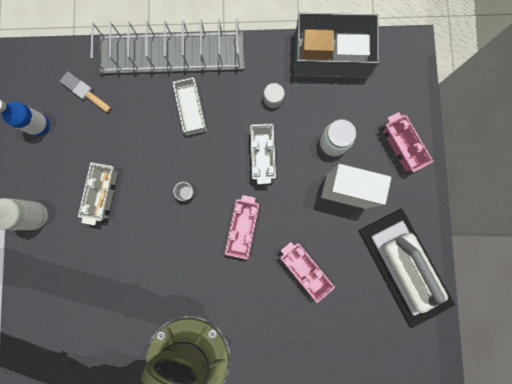

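View pics/side0.png

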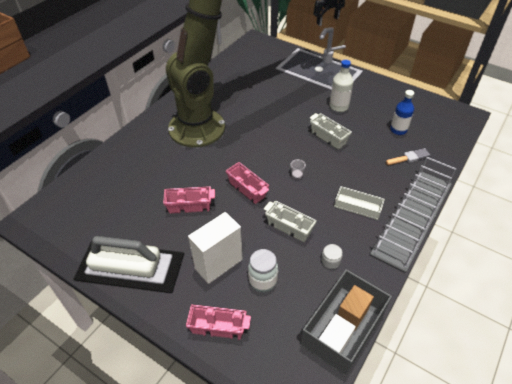

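Run:
```python
import cv2,numpy as np
p=cv2.imread("pics/top0.png")
a=cv2.resize(p[110:200,225:300],None,fx=5,fy=5,interpolation=2);b=cv2.resize(p[150:240,65:140],None,fx=5,fy=5,interpolation=2)
cv2.imwrite("pics/z0.png",np.hstack([a,b]))
for n,(r0,r1,c0,c1) in {"empty":(115,195,240,285),"peg":(150,235,75,125),"tray":(70,145,165,215)}.items():
    z=np.load("top0.npz");P,d,K,V=z["p"],z["d"],z["K"],z["V"]
    vv,uu=np.mgrid[0:384,0:512]
    X=np.stack([(uu-K[0,2])/K[0,0]*d,(vv-K[1,2])/K[1,1]*d,d],-1)
    W=(X-V[:3,3])@V[:3,:3]
    w=W[r0:r1,c0:c1];col=P[r0:r1,c0:c1].astype(int)
    top=37 if n=="tray" else 59
    lo,hi=(33,46) if n=="tray" else (54,70)
    m=(w[...,2]>lo)&(w[...,2]<hi)&(d[r0:r1,c0:c1]>0)
    print(n,m.sum(),np.percentile(w[...,2][m],[5,50,95]),np.percentile(w[...,2],[2,50,98]))
    q=w[m][:,:2].astype(np.float32)
    r=cv2.minAreaRect(q);print(r)
    m2=(col.min(-1)>110).astype(np.uint8)
    k,l,st,ce=cv2.connectedComponentsWithStats(m2);i=1+st[1:,4].argmax();print(st[i],ce[i])
    print(np.round(cv2.boxPoints(r)))
```

```text
empty 389 [55.16967166 61.34279353 65.13435253] [-2.95336991  1.96064271 63.67864001]
((552.1831665039062, -223.56503295898438), (164.43348693847656, 61.99175262451172), 0.7277184724807739)
[  10    8   26   61 1305] [22.6183908  38.46360153]
[[ 470. -194.]
 [ 470. -256.]
 [ 635. -254.]
 [ 634. -192.]]
peg 513 [54.84621062 60.88882557 64.55887372] [-2.7760357   2.38158293 63.65830806]
((454.6987609863281, 233.8946533203125), (64.74940490722656, 163.59437561035156), 78.23027038574219)
[   3   12   36   63 1442] [19.78710125 43.0998613 ]
[[368. 219.]
 [528. 186.]
 [541. 249.]
 [381. 282.]]
tray 212 [34.4956443  39.5783497  43.45013348] [-3.10437205  1.85981744 40.83250678]
((704.926513671875, -16.523250579833984), (150.2861328125, 62.83808517456055), 11.446003913879395)
[   7    7   35   56 1202] [23.87687188 35.42762063]
[[625.  -1.]
 [638. -62.]
 [785. -32.]
 [772.  29.]]
```

View pics/z0.png

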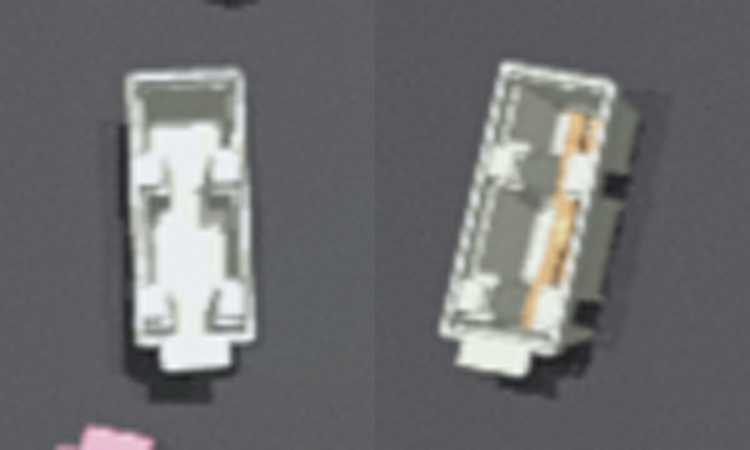

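```bash
cat > h.py <<'E'
import numpy as np
from scipy.spatial.transform import Rotation as R
def cast(uv,z,f="top0.npz"):
    q=np.load(f);K,V=q["K"],q["V"];Rm=V[:3,:3];c=-Rm.T@V[:3,3]
    o=[]
    for u,v in uv:
        d=Rm.T@np.linalg.inv(K)@[u,v,1];o.append(c+d*(z-c[2])/d[2])
    return np.array(o)
def go(x,y,z,yaw):
    """yaw (deg) = azimuth of tool y, tool z down"""
    from plant import manip
    s=manip.get_state();A=R.from_rotvec(s["ee_rot"]);a=np.radians(yaw)
    Y=np.array([np.cos(a),np.sin(a),0]);Z=np.array([0,0,-1.]);X=np.cross(Y,Z)
    T=R.from_matrix(np.c_[X,Y,Z])
    m=A.as_matrix();print("t",s["time"],"pos",s["eef_pos"].round(1),"yaw",np.degrees(np.arctan2(m[1,1],m[0,1])).round(2),"tilt",np.degrees(np.arccos(-m[2,2])).round(2),"j",s["joint_pos"].round(2),"F",s["ft_force"].round(1),"gap",round(float(s["finger_gap"]),3))
    t=A.inv().apply(np.array([x,y,z])-s["eef_pos"])/400
    r=(A.inv()*T).as_rotvec()/.5
    print("t",t.round(4),"r",r.round(4))
E
python3 - <<'E'
from h import *
f=lambda L,c0,r0,ox:[(c0+(x-ox+.5)/5-.5,r0+(y+.5)/5-.5) for x,y in L]
for n,L,a in (("peg",[(502,62),(615,81),(560,354),(439,333)],(65,150,375)),("empty",[(126,72),(243,69),(256,342),(134,344)],(225,110,0))):
    P=cast(f(L,*a),62)[:,:2];print(n,P.round(1),"c",P.mean(0).round(1))
    e=[P[(i+1)%4]-P[i] for i in range(4)];print([(np.hypot(*q).round(1),np.degrees(np.arctan2(q[1],q[0])).round(1)) for q in e])
z=np.load("top0.npz");d,K,V=z["d"],z["K"],z["V"];vv,uu=np.mgrid[0:384,0:512]
W=(np.stack([(uu-K[0,2])/K[0,0]*d,(vv-K[1,2])/K[1,1]*d,d],-1)-V[:3,3])@V[:3,:3]
for n,(r0,r1,c0,c1) in {"blue":(95,140,0,50),"white":(195,235,0,50),"glass":(178,205,170,197),"rack":(15,80,88,245),"jar":(115,160,318,360),"box":(160,220,315,395)}.items():
    w=W[r0:r1,c0:c1].reshape(-1,3);w=w[w[:,2]>15];print(n,w[:,2].max().round(),w.min(0).round(),w.max(0).round())
E
```

```text
peg [[542.3 250.2]
 [530.  188.2]
 [382.1 215.5]
 [395.2 280.9]] c [462.4 233.7]
[(np.float64(63.3), np.float64(-101.3)), (np.float64(150.4), np.float64(169.5)), (np.float64(66.7), np.float64(78.7)), (np.float64(150.2), np.float64(-11.8))]
empty [[ 635.9 -189.3]
 [ 635.7 -253.9]
 [ 483.4 -256. ]
 [ 484.3 -189.7]] c [ 559.8 -222.2]
[(np.float64(64.6), np.float64(-90.2)), (np.float64(152.3), np.float64(-179.2)), (np.float64(66.2), np.float64(89.3)), (np.float64(151.6), np.float64(0.2))]
blue 1053.0 [ 344. -211.   15.] [ 700.  457. 1053.]
white 1053.0 [ 344. -211.   15.] [ 443.  441. 1053.]
glass 1053.0 [ 344. -211.   15.] [ 481.   24. 1053.]
rack 1053.0 [ 344. -211.   15.] [ 934.  250. 1053.]
jar 1053.0 [ 344. -469.   15.] [ 626. -211. 1053.]
box 1053.0 [ 344. -530.   15.] [ 499. -211. 1053.]
```

Run:
```python
from h import *
z=np.load("top0.npz");d,K,V=z["d"],z["K"],z["V"];vv,uu=np.mgrid[0:384,0:512]
W=(np.stack([(uu-K[0,2])/K[0,0]*d,(vv-K[1,2])/K[1,1]*d,d],-1)-V[:3,3])@V[:3,:3]
for n,(r0,r1,c0,c1) in {"blue":(95,140,0,50),"white":(195,235,0,50),"glass":(178,205,170,197),"rack":(15,80,88,245),"jar":(115,160,318,360),"box":(160,220,315,395)}.items():
    w=W[r0:r1,c0:c1][d[r0:r1,c0:c1]>0].reshape(-1,3);w=w[w[:,2]>15];print(n,w[:,2].max().round(),w.min(0).round(),w.max(0).round())
go(500,100,330,0)
```

```text
blue 184.0 [635. 394.  15.] [700. 457. 184.]
white 168.0 [365. 390.  15.] [443. 441. 168.]
glass 55.0 [431. -27.  15.] [481.  24.  55.]
rack 97.0 [ 779. -175.   15.] [934. 250.  97.]
jar 116.0 [ 548. -469.   15.] [ 626. -389.  116.]
box 176.0 [ 397. -530.   15.] [ 499. -387.  176.]
t 0.1 pos [230.6 607.2 241.3] yaw 69.21 tilt 0.1 j [-1.19  0.32 -0.07  1.45  0.02  1.37 -0.06] F [-1.  -0.4  1. ] gap 1.001
t [-1.0798 -0.9469 -0.2199] r [-2.800e-03  2.200e-03  2.416e+00]
```

```bash
python3 -c "
from h import *
go(420,330,270,41)"
```

```text
t 0.1 pos [230.6 607.2 241.3] yaw 69.21 tilt 0.1 j [-1.19  0.32 -0.07  1.45  0.02  1.37 -0.06] F [-1.  -0.4  1. ] gap 1.001
t [-0.6887 -0.48   -0.0708] r [-0.0033  0.0011  0.9848]
```

{"name": "jog_arm", "arguments": {"moves": [{"tx": -0.69, "ty": -0.48, "tz": -0.07, "az": 0.98}, {"tx": -0.69, "ty": -0.48, "tz": -0.07, "az": 0.98}, {"tx": -0.69, "ty": -0.48, "tz": -0.07, "az": 0.98}, {"tx": -0.69, "ty": -0.48, "tz": -0.07, "az": 0.98}, {"tx": -0.69, "ty": -0.48, "tz": -0.07, "az": 0.98}, {"tx": -0.69, "ty": -0.48, "tz": -0.07, "az": 0.98}], "fingers": 0}}

```text
schema error: expected keys tx, ty, tz, ax, ay, az
```

```bash
python3 -c "
from h import *
go(490,80,260,13)"
```

```text
t 0.1 pos [230.6 607.2 241.3] yaw 69.21 tilt 0.1 j [-1.19  0.32 -0.07  1.45  0.02  1.37 -0.06] F [-1.  -0.4  1. ] gap 1.001
t [-1.0741 -1.0022 -0.0448] r [-3.0000e-03  1.9000e-03  1.9622e+00]
```

{"name": "jog_arm", "arguments": {"moves": [{"tx": -0.69, "ty": -0.48, "tz": -0.07, "ax": 0, "ay": 0, "az": 0.98}, {"tx": -0.69, "ty": -0.48, "tz": -0.07, "ax": 0, "ay": 0, "az": 0.98}, {"tx": -0.69, "ty": -0.48, "tz": -0.07, "ax": 0, "ay": 0, "az": 0.98}, {"tx": -0.69, "ty": -0.48, "tz": -0.07, "ax": 0, "ay": 0, "az": 0.98}, {"tx": -0.69, "ty": -0.48, "tz": -0.07, "ax": 0, "ay": 0, "az": 0.98}, {"tx": -0.69, "ty": -0.48, "tz": -0.07, "ax": 0, "ay": 0, "az": 0.98}], "fingers": 0}}

```text
time: 0.85
eef_pos: [423.3, 325.8, 270.6]
ee_rot: [1.308, 2.855, -0.0]
ft_force: [-0.4, 1.3, -1.1]
finger_gap: 1.004
```

```bash
python3 -c "
from h import *
go(490,80,260,13)"
```

```text
t 0.85 pos [423.3 325.8 270.6] yaw 40.77 tilt 0.07 j [-0.89  0.06  0.19  1.7  -0.01  1.38  0.02] F [-0.4  1.3 -1.1] gap 1.004
t [-0.5744 -0.275   0.0272] r [0.001  0.0023 0.9694]
```

{"name": "jog_arm", "arguments": {"moves": [{"tx": -0.57, "ty": -0.28, "tz": 0.02, "ax": 0, "ay": 0, "az": 0.98}, {"tx": -0.57, "ty": -0.28, "tz": 0.02, "ax": 0, "ay": 0, "az": 0.98}, {"tx": -0.57, "ty": -0.28, "tz": 0.02, "ax": 0, "ay": 0, "az": 0.98}, {"tx": -0.57, "ty": -0.28, "tz": 0.02, "ax": 0, "ay": 0, "az": 0.98}, {"tx": -0.57, "ty": -0.28, "tz": 0.02, "ax": 0, "ay": 0, "az": 0.98}]}}

```text
time: 1.48
eef_pos: [487.0, 78.9, 262.2]
ee_rot: [1.966, 2.45, -0.001]
ft_force: [0.3, 0.1, 0.2]
finger_gap: 1.0
```

```bash
python3 -c "
from h import *
go(550,-200,240,-15)"
```

```text
t 1.475 pos [487.   78.9 262.2] yaw 12.51 tilt 0.06 j [-0.66 -0.04  0.43  1.81  0.02  1.36 -0.01] F [0.3 0.1 0.2] gap 1.0
t [-0.7149  0.0028  0.0564] r [3.000e-04 2.200e-03 9.603e-01]
```

{"name": "jog_arm", "arguments": {"moves": [{"tx": -0.71, "ty": 0, "tz": 0.05, "ax": 0, "ay": 0, "az": 0.98}, {"tx": -0.71, "ty": 0, "tz": 0.05, "ax": 0, "ay": 0, "az": 0.98}, {"tx": -0.71, "ty": 0, "tz": 0.05, "ax": 0, "ay": 0, "az": 0.98}, {"tx": -0.71, "ty": 0, "tz": 0.05, "ax": 0, "ay": 0, "az": 0.98}, {"tx": -0.71, "ty": 0, "tz": 0.05, "ax": 0, "ay": 0, "az": 0.98}]}}

```text
time: 2.1
eef_pos: [550.3, -194.4, 241.8]
ee_rot: [2.495, 1.909, -0.002]
ft_force: [-0.3, -0.6, -0.5]
finger_gap: 1.004
```

```bash
python3 -c "
from h import *
go(559.5,-223,220,-43)"
```

```text
t 2.1 pos [ 550.3 -194.4  241.8] yaw -15.15 tilt 0.06 j [-0.32  0.21  0.71  1.65 -0.14  1.34  0.15] F [-0.3 -0.6 -0.5] gap 1.004
t [-0.0629  0.0409  0.0546] r [-3.000e-04  2.200e-03  9.721e-01]
```

{"name": "jog_arm", "arguments": {"moves": [{"tx": -0.063, "ty": 0.041, "tz": 0.05, "ax": 0, "ay": 0, "az": 0.97}, {"tx": -0.063, "ty": 0.041, "tz": 0.05, "ax": 0, "ay": 0, "az": 0.97}, {"tx": -0.063, "ty": 0.041, "tz": 0.05, "ax": 0, "ay": 0, "az": 0.97}]}}

```text
time: 2.48
eef_pos: [559.9, -219.5, 221.2]
ee_rot: [-2.88, -1.252, 0.002]
ft_force: [0.5, -0.6, 0.0]
finger_gap: 0.998
```

```bash
python3 -c "
from h import *
go(559.5,-223,220,-71)"
```

```text
t 2.475 pos [ 559.9 -219.5  221.2] yaw -43.02 tilt 0.11 j [-0.32  0.28  0.79  1.63 -0.21  1.32 -0.25] F [ 0.5 -0.6  0. ] gap 0.998
t [-0.007   0.0053  0.0031] r [-0.0029  0.0024  0.9767]
```

{"name": "jog_arm", "arguments": {"moves": [{"tx": -0.005, "ty": 0.004, "tz": 0.0, "ax": 0, "ay": 0, "az": 0.97}, {"tx": -0.005, "ty": 0.004, "tz": 0.0, "ax": 0, "ay": 0, "az": 0.97}, {"tx": -0.005, "ty": 0.004, "tz": 0.0, "ax": 0, "ay": 0, "az": 0.97}]}}

```text
time: 2.85
eef_pos: [559.9, -221.4, 221.7]
ee_rot: [-3.096, -0.525, 0.001]
ft_force: [-0.5, -0.1, 0.3]
finger_gap: 1.0
```

```bash
python3 -c "
from h import *
go(559.5,-223,200,-89.6)"
```

```text
t 2.85 pos [ 559.9 -221.4  221.7] yaw -70.74 tilt 0.07 j [-0.38  0.3   0.87  1.63 -0.24  1.32 -0.71] F [-0.5 -0.1  0.3] gap 1.0
t [-0.0022  0.0034  0.0541] r [-0.002   0.0015  0.6583]
```

{"name": "jog_arm", "arguments": {"moves": [{"tx": -0.002, "ty": 0.003, "tz": 0.05, "ax": 0, "ay": 0, "az": 0.658}, {"tx": -0.002, "ty": 0.003, "tz": 0.05, "ax": 0, "ay": 0, "az": 0.658}, {"tx": -0.002, "ty": 0.003, "tz": 0.05, "ax": 0, "ay": 0, "az": 0.658}, {"tx": -0.002, "ty": 0.003, "tz": 0.05, "ax": 0, "ay": 0, "az": 0.658}]}}

```text
time: 3.35
eef_pos: [559.6, -223.7, 202.3]
ee_rot: [-3.141, -0.021, -0.0]
ft_force: [0.1, -1.2, -0.1]
finger_gap: 0.999
```

Run:
```python
from h import *
from plant import manip
import cv2
c=manip.camera_params("wrist");p,d=manip.snapshot("wrist");cv2.imwrite("pics/w1.png",p[...,::-1]);np.savez("w1.npz",p=p,d=d,K=c["intrinsics"],V=c["view"])
print(c["intrinsics"])
go(559.5,-223,46,-89.6)
```

```text
[[297.31863964   0.         257.74761636]
 [  0.         297.31863964 190.19632814]
 [  0.           0.           1.        ]]
t 3.4 pos [ 559.5 -223.8  202.4] yaw -89.29 tilt 0.02 j [-0.41  0.33  0.92  1.66 -0.27  1.29 -1.  ] F [-0.2 -0.1  0.2] gap 0.998
t [-1.00e-04 -2.00e-03  3.91e-01] r [-0.0006 -0.0006  0.0108]
```

View pics/w1.png

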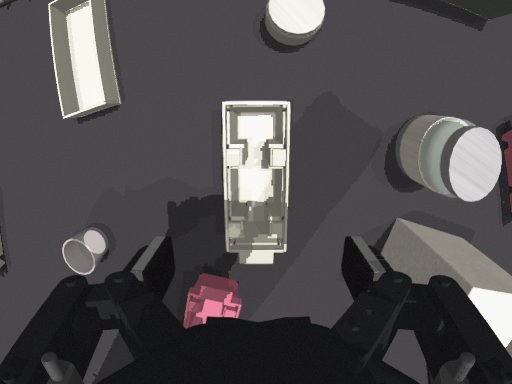

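```bash
cat >> h.py <<'E'
def castw(uv,z,f):
    q=np.load(f);K,V=q["K"],q["V"];Rm=V[:3,:3];c=-Rm.T@V[:3,3];o=[]
    for u,v in uv:
        a=np.array([u-K[0,2],v-K[1,2]])/K[0,0];r=np.hypot(*a)
        d=Rm.T@np.r_[a/r*np.sin(r),np.cos(r)];o.append(c+d*(z-c[2])/d[2])
    return np.array(o)
def quad(P):
    P=P[:,:2];print(P.round(1).tolist(),"c",P.mean(0).round(1))
    e=[P[(i+1)%4]-P[i] for i in range(4)];print([(np.hypot(*q).round(1),np.degrees(np.arctan2(q[1],q[0])).round(1)) for q in e])
E
python3 -c "
from h import *
quad(castw([(222.5,102),(290.5,102),(287,251.5),(225.5,251.5)],62,'w1.npz'))"
```

```text
[[633.9, -190.7], [634.7, -252.2], [486.1, -254.6], [485.2, -191.3]] c [ 560.  -222.2]
[(np.float64(61.5), np.float64(-89.3)), (np.float64(148.6), np.float64(-179.1)), (np.float64(63.3), np.float64(90.8)), (np.float64(148.7), np.float64(0.2))]
```

{"name": "jog_arm", "arguments": {"moves": [{"tx": 0.001, "ty": -0.003, "tz": 0.12, "ax": 0, "ay": 0, "az": 0}, {"tx": 0.001, "ty": -0.003, "tz": 0.22, "ax": 0, "ay": 0, "az": 0}, {"tx": 0.001, "ty": -0.003, "tz": 0.3, "ax": 0, "ay": 0, "az": 0}, {"tx": 0.001, "ty": -0.003, "tz": 0.35, "ax": 0, "ay": 0, "az": 0}, {"tx": 0.001, "ty": -0.003, "tz": 0.385, "ax": 0, "ay": 0, "az": 0}, {"tx": 0.001, "ty": -0.003, "tz": 0.39, "ax": 0, "ay": 0, "az": 0}, {"tx": 0.001, "ty": -0.003, "tz": 0.39, "ax": 0, "ay": 0, "az": 0}]}}

```text
time: 4.28
eef_pos: [560.3, -223.4, 47.2]
ee_rot: [3.141, 0.016, 0.002]
ft_force: [0.6, 0.0, -0.2]
finger_gap: 0.999
```

```bash
python3 -c "
from h import *
go(560,-222.4,46,-89.6)"
```

```text
t 4.275 pos [ 560.3 -223.4   47.2] yaw -89.43 tilt 0.09 j [-0.32  0.5   0.82  1.8  -0.43  1.02 -0.89] F [ 0.6  0.  -0.2] gap 0.999
t [-0.0007 -0.0026  0.0029] r [ 0.0007 -0.0029  0.0059]
```

{"name": "jog_arm", "arguments": {"moves": [{"tx": 0, "ty": -0.002, "tz": 0.003, "ax": 0, "ay": 0, "az": 0}, {"tx": 0, "ty": -0.002, "tz": 0.003, "ax": 0, "ay": 0, "az": 0}, {"tx": 0, "ty": -0.002, "tz": 0.003, "ax": 0, "ay": 0, "az": 0}, {"tx": 0, "ty": -0.002, "tz": 0.003, "ax": 0, "ay": 0, "az": 0}, {"tx": 0, "ty": -0.002, "tz": 0.003, "ax": 0, "ay": 0, "az": 0}, {"tx": 0, "ty": -0.002, "tz": 0.003, "ax": 0, "ay": 0, "az": 0}], "fingers": 1, "force": 45}}

```text
time: 5.03
eef_pos: [560.3, -222.1, 46.0]
ee_rot: [-3.141, -0.016, -0.002]
ft_force: [-1.0, 1.3, 6.0]
finger_gap: 0.716
```

```bash
python3 -c "
from h import *
go(560,-222.4,206,-89.6)"
```

```text
t 5.025 pos [ 560.3 -222.1   46. ] yaw -89.42 tilt 0.09 j [-0.32  0.51  0.82  1.8  -0.43  1.02 -0.9 ] F [-1.   1.3  6. ] gap 0.716
t [-3.000e-04  5.000e-04 -3.999e-01] r [-0.0008 -0.0029  0.0064]
```

{"name": "jog_arm", "arguments": {"moves": [{"tx": 0, "ty": 0, "tz": -0.03, "ax": 0, "ay": 0, "az": 0}, {"tx": 0, "ty": 0, "tz": -0.1, "ax": 0, "ay": 0, "az": 0}, {"tx": 0, "ty": 0, "tz": -0.19, "ax": 0, "ay": 0, "az": 0}, {"tx": 0, "ty": 0, "tz": -0.28, "ax": 0, "ay": 0, "az": 0}, {"tx": 0, "ty": 0, "tz": -0.36, "ax": 0, "ay": 0, "az": 0}, {"tx": 0, "ty": 0, "tz": -0.44, "ax": 0, "ay": 0, "az": 0}, {"tx": 0, "ty": 0, "tz": -0.48, "ax": 0, "ay": 0, "az": 0}, {"tx": 0, "ty": 0, "tz": -0.48, "ax": 0, "ay": 0, "az": 0}]}}

```text
time: 6.02
eef_pos: [559.9, -222.6, 237.8]
ee_rot: [3.141, 0.015, 0.003]
ft_force: [-0.4, 0.2, -2.5]
finger_gap: 0.717
```

Run:
```python
from h import *
from plant import manip
import cv2
p,d=manip.snapshot("side");p2,_=manip.snapshot("wrist")
cv2.imwrite("pics/s2.png",np.hstack([cv2.resize(p[100:290,180:420,::-1],(480,380)),cv2.resize(p2[...,::-1],(320,380))]))
go(550,-100,235,-62)
```

```text
t 6.125 pos [ 559.  -222.   235.8] yaw -89.44 tilt 0.11 j [-0.43  0.31  0.93  1.61 -0.25  1.35 -1.02] F [ 0.1 -0.2 -1.4] gap 0.708
t [-0.0194 -0.3051  0.0023] r [-0.0022  0.0032 -0.9579]
```

View pics/s2.png

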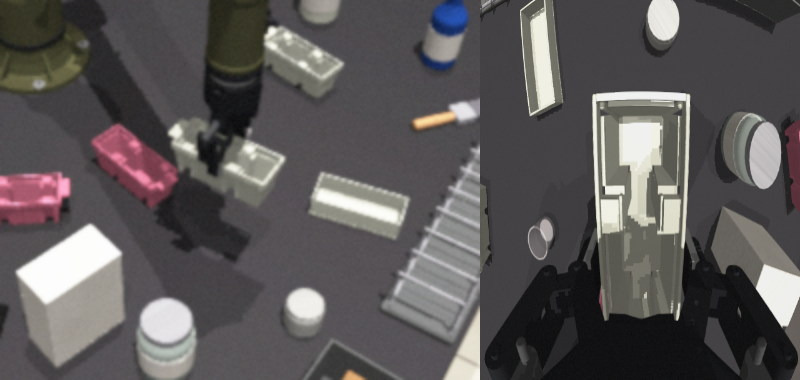

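{"name": "jog_arm", "arguments": {"moves": [{"tx": -0.01, "ty": -0.1, "tz": 0, "ax": 0, "ay": 0, "az": -0.3}, {"tx": -0.02, "ty": -0.2, "tz": 0, "ax": 0, "ay": 0, "az": -0.6}, {"tx": -0.02, "ty": -0.3, "tz": 0, "ax": 0, "ay": 0, "az": -0.96}, {"tx": -0.02, "ty": -0.3, "tz": 0, "ax": 0, "ay": 0, "az": -0.96}]}}

```text
time: 6.62
eef_pos: [550.0, -97.4, 235.3]
ee_rot: [-3.042, -0.773, 0.004]
ft_force: [0.2, -0.0, -2.2]
finger_gap: 0.714
```

```bash
python3 -c "
from h import *
go(535,0,235,-34)"
```

```text
t 6.625 pos [550.  -97.4 235.3] yaw -61.48 tilt 0.21 j [-0.61  0.16  0.82  1.71 -0.12  1.32 -0.83] F [ 0.2 -0.  -2.2] gap 0.714
t [ 0.0832 -0.2318  0.0013] r [-0.0075  0.0012 -0.9593]
```

{"name": "jog_arm", "arguments": {"moves": [{"tx": 0.03, "ty": -0.08, "tz": 0, "ax": 0, "ay": 0, "az": -0.32}, {"tx": 0.06, "ty": -0.16, "tz": 0, "ax": 0, "ay": 0, "az": -0.64}, {"tx": 0.083, "ty": -0.23, "tz": 0, "ax": -0.005, "ay": 0, "az": -0.96}, {"tx": 0.083, "ty": -0.23, "tz": 0, "ax": -0.005, "ay": 0, "az": -0.96}]}}

```text
time: 7.12
eef_pos: [535.6, -3.4, 235.7]
ee_rot: [2.776, 1.469, -0.002]
ft_force: [0.3, -0.0, -2.1]
finger_gap: 0.716
```

```bash
python3 -c "
from h import *
go(515,90,235,-6)"
```

```text
t 7.125 pos [535.6  -3.4 235.7] yaw -34.24 tilt 0.1 j [-0.71  0.08  0.71  1.77 -0.06  1.31 -0.59] F [ 0.3 -0.  -2.1] gap 0.716
t [ 0.1639 -0.174   0.0015] r [-3.000e-04  3.400e-03 -9.857e-01]
```

{"name": "jog_arm", "arguments": {"moves": [{"tx": 0.05, "ty": -0.06, "tz": 0, "ax": 0, "ay": 0, "az": -0.33}, {"tx": 0.11, "ty": -0.12, "tz": 0, "ax": 0, "ay": 0, "az": -0.66}, {"tx": 0.164, "ty": -0.174, "tz": 0, "ax": 0, "ay": 0, "az": -0.985}, {"tx": 0.164, "ty": -0.174, "tz": 0, "ax": 0, "ay": 0, "az": -0.985}]}}

```text
time: 7.62
eef_pos: [515.6, 89.1, 235.8]
ee_rot: [2.336, 2.098, -0.002]
ft_force: [0.0, 0.5, -0.8]
finger_gap: 0.717
```

```bash
python3 -c "
from h import *
go(490,165,235,22)"
```

```text
t 7.625 pos [515.6  89.1 235.8] yaw -6.14 tilt 0.14 j [-0.81  0.05  0.61  1.79 -0.03  1.31 -0.3 ] F [ 0.   0.5 -0.8] gap 0.717
t [ 0.1819 -0.0839  0.0017] r [-7.000e-04  4.800e-03 -9.824e-01]
```

{"name": "jog_arm", "arguments": {"moves": [{"tx": 0.06, "ty": -0.03, "tz": 0, "ax": 0, "ay": 0, "az": -0.33}, {"tx": 0.12, "ty": -0.06, "tz": 0, "ax": 0, "ay": 0, "az": -0.66}, {"tx": 0.18, "ty": -0.084, "tz": 0, "ax": 0, "ay": 0, "az": -0.98}, {"tx": 0.18, "ty": -0.084, "tz": 0, "ax": 0, "ay": 0, "az": -0.98}]}}

```text
time: 8.12
eef_pos: [490.4, 163.0, 236.0]
ee_rot: [1.761, 2.599, -0.003]
ft_force: [-0.4, 0.1, -1.5]
finger_gap: 0.714
```

```bash
python3 -c "
from h import *
go(470,215,235,50)"
```

```text
t 8.125 pos [490.4 163.  236. ] yaw 21.77 tilt 0.16 j [-0.88  0.03  0.52  1.8  -0.01  1.31  0.02] F [-0.4  0.1 -1.5] gap 0.714
t [0.1395 0.0008 0.0021] r [-0.0021  0.0054 -0.9853]
```

{"name": "jog_arm", "arguments": {"moves": [{"tx": 0.05, "ty": 0, "tz": 0, "ax": 0, "ay": 0, "az": -0.33}, {"tx": 0.1, "ty": 0, "tz": 0, "ax": 0, "ay": 0, "az": -0.66}, {"tx": 0.14, "ty": 0.001, "tz": 0.002, "ax": 0, "ay": 0, "az": -0.985}, {"tx": 0.14, "ty": 0.001, "tz": 0.002, "ax": 0, "ay": 0.004, "az": -0.985}]}}

```text
time: 8.62
eef_pos: [470.5, 213.9, 235.3]
ee_rot: [1.08, 2.95, -0.002]
ft_force: [0.1, -0.0, -2.4]
finger_gap: 0.714
```

```bash
python3 -c "
from h import *
go(462,233.3,235,78.5)"
```

```text
t 8.625 pos [470.5 213.9 235.3] yaw 49.78 tilt 0.08 j [-0.93  0.03  0.46  1.8  -0.01  1.31  0.41] F [ 0.1 -0.  -2.4] gap 0.714
t [0.0474 0.0233 0.0007] r [-0.0024  0.0013 -1.0024]
```

{"name": "jog_arm", "arguments": {"moves": [{"tx": 0.02, "ty": 0.01, "tz": 0, "ax": 0, "ay": 0, "az": -0.33}, {"tx": 0.035, "ty": 0.02, "tz": 0, "ax": 0, "ay": 0, "az": -0.66}, {"tx": 0.047, "ty": 0.023, "tz": 0, "ax": 0, "ay": 0, "az": -1}, {"tx": 0.047, "ty": 0.023, "tz": 0, "ax": 0, "ay": 0, "az": -1}, {"tx": 0.047, "ty": 0.023, "tz": 0, "ax": 0, "ay": 0, "az": -1}]}}

```text
time: 9.25
eef_pos: [462.3, 232.7, 235.8]
ee_rot: [0.32, 3.124, -0.001]
ft_force: [0.5, -0.6, -1.1]
finger_gap: 0.719
```

Run:
```python
from h import *
from plant import manip
import cv2
go(462,233.3,110,78.5)
for n in("top","side","wrist"):
    c=manip.camera_params(n);p,d=manip.snapshot(n)
    cv2.imwrite(f"pics/{n}3.png",p[...,::-1]);np.savez(f"{n}3.npz",p=p,d=d,K=c["intrinsics"],V=c["view"])
t=cv2.imread("pics/top3.png");s=cv2.imread("pics/side3.png");w=cv2.imread("pics/wrist3.png")
cv2.imwrite("pics/c3.png",np.hstack([cv2.resize(s[30:180,270:400],(390,450)),cv2.resize(t[140:250,50:150],(400,450))]))
```

```text
t 9.25 pos [462.3 232.7 235.8] yaw 78.32 tilt 0.06 j [-0.94  0.03  0.44  1.8  -0.01  1.31  0.86] F [ 0.5 -0.6 -1.1] gap 0.719
t [0.0013 0.0014 0.3144] r [-0.0012  0.0017 -0.0063]
```

View pics/c3.png

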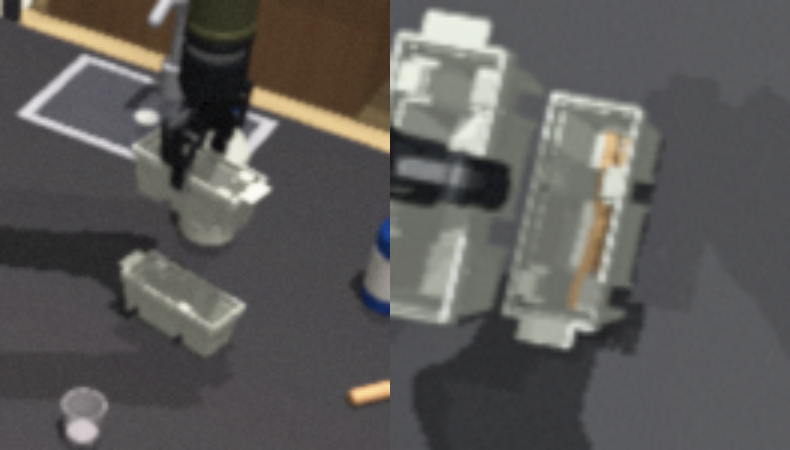

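View pics/wrist3.png

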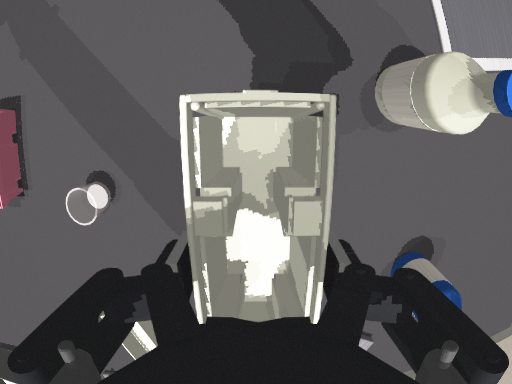

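Run:
```python
from h import *
import cv2
z=np.load("top3.npz");d,K,V,P=z["d"],z["K"],z["V"],z["p"].astype(int);vv,uu=np.mgrid[0:384,0:512]
W=(np.stack([(uu-K[0,2])/K[0,0]*d,(vv-K[1,2])/K[1,1]*d,d],-1)-V[:3,3])@V[:3,:3]
g=(d>0)&(P.max(-1)-P.min(-1)<45)&(P.min(-1)>90)
m=g&(W[...,2]>238)&(W[...,2]<262)&(uu>30)&(uu<95)&(vv>130)&(vv<240)
q=W[m];print(m.sum(),q.min(0),q.max(0))
r=cv2.minAreaRect(q[:,:2].astype(np.float32));print(r,np.round(cv2.boxPoints(r)).tolist())
A=np.c_[q[:,:2]-q[:,:2].mean(0),np.ones(len(q))];print("plane",np.linalg.lstsq(A,q[:,2],rcond=None)[0])
m=g&(W[...,2]>54)&(W[...,2]<70)&(uu>76)&(uu<125)&(vv>150)&(vv<240)
q=W[m];r=cv2.minAreaRect(q[:,:2].astype(np.float32));print(m.sum(),r,np.round(cv2.boxPoints(r)).tolist())
t=cv2.imread("pics/top3.png");cv2.imwrite("pics/c4.png",cv2.resize(t[140:230,45:120],None,fx=6,fy=6,interpolation=2))
```

```text
929 [382.32080641 185.41482812 238.04473394] [549.55344182 276.65259691 257.01914531]
((466.7796936035156, 228.85308837890625), (65.1687240600586, 164.04649353027344), 78.44110107421875) [[380.0, 213.0], [541.0, 180.0], [554.0, 244.0], [393.0, 277.0]]
plane [ 5.05231251e-03 -3.19273189e-02  2.47727799e+02]
516 ((454.57781982421875, 233.82608032226562), (64.02045440673828, 163.89395141601562), 77.8709945678711) [[368.0, 220.0], [528.0, 185.0], [541.0, 248.0], [381.0, 282.0]]
```

View pics/c4.png

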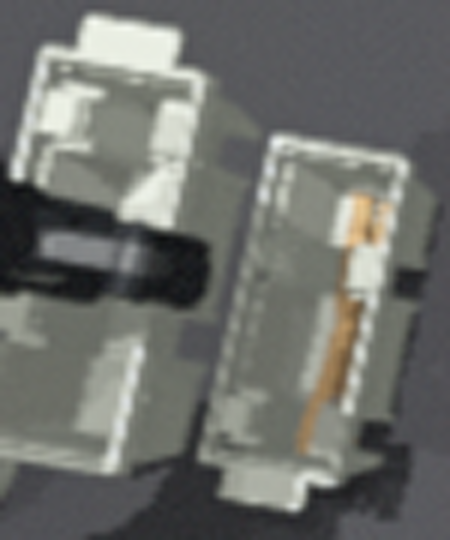

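{"name": "jog_arm", "arguments": {"moves": [{"tx": 0.002, "ty": 0.003, "tz": 0.05, "ax": 0, "ay": 0, "az": 0}, {"tx": 0.002, "ty": 0.003, "tz": 0.1, "ax": 0, "ay": 0, "az": 0}, {"tx": 0.002, "ty": 0.003, "tz": 0.15, "ax": 0, "ay": 0, "az": 0}, {"tx": 0.002, "ty": 0.003, "tz": 0.2, "ax": 0, "ay": 0, "az": 0}, {"tx": 0.002, "ty": 0.003, "tz": 0.24, "ax": 0, "ay": 0, "az": 0}, {"tx": 0.002, "ty": 0.003, "tz": 0.27, "ax": 0, "ay": 0, "az": 0}, {"tx": 0.002, "ty": 0.003, "tz": 0.28, "ax": 0, "ay": 0, "az": 0}, {"tx": 0.002, "ty": 0.003, "tz": 0.28, "ax": 0, "ay": 0, "az": 0}]}}

```text
time: 10.4
eef_pos: [461.2, 235.7, 124.0]
ee_rot: [0.309, 3.126, -0.0]
ft_force: [-0.2, -0.2, -1.5]
finger_gap: 0.714
```

Run:
```python
from h import *
from plant import manip
import cv2
go(462.7,233.8,104,78.4)
for n in("top","side","wrist"):
    c=manip.camera_params(n);p,d=manip.snapshot(n)
    cv2.imwrite(f"pics/{n}5.png",p[...,::-1]);np.savez(f"{n}5.npz",p=p,d=d,K=c["intrinsics"],V=c["view"])
t=cv2.imread("pics/top5.png");s=cv2.imread("pics/side5.png");w=cv2.imread("pics/wrist5.png")
cv2.imwrite("pics/c5.png",np.hstack([cv2.resize(s[70:170,285:372],(390,450),interpolation=2),cv2.resize(t[140:240,55:135],(360,450),interpolation=2)]))
```

```text
t 10.4 pos [461.2 235.7 124. ] yaw 78.71 tilt 0.04 j [-0.93  0.14  0.44  1.94 -0.07  1.08  0.91] F [-0.2 -0.2 -1.5] gap 0.714
t [-0.0045 -0.0039  0.0499] r [0.0001 0.0015 0.0109]
```

View pics/c5.png

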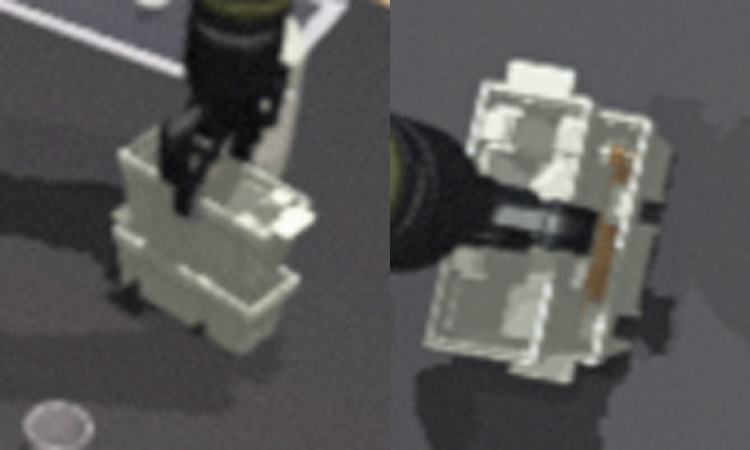

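Run:
```python
from h import *
import cv2
z=np.load("top5.npz");d,K,V,P=z["d"],z["K"],z["V"],z["p"].astype(int);vv,uu=np.mgrid[0:384,0:512]
W=(np.stack([(uu-K[0,2])/K[0,0]*d,(vv-K[1,2])/K[1,1]*d,d],-1)-V[:3,3])@V[:3,:3]
g=(d>0)&(P.max(-1)-P.min(-1)<45)&(P.min(-1)>90)&(uu>40)&(uu<125)&(vv>140)&(vv<240)
for lo,hi in((132,150),(54,70)):
    m=g&(W[...,2]>lo)&(W[...,2]<hi);q=W[m]
    r=cv2.minAreaRect(q[:,:2].astype(np.float32));print(m.sum(),r,np.round(cv2.boxPoints(r)).tolist())
# manual corners (held: TL,TR,BR,BL ; peg: TR, BR)
f=lambda L:[(55+(x-390+.5)/4.5-.5,140+(y+.5)/4.5-.5) for x,y in L]
quad(cast(f([(483,83),(594,99),(540,362),(425,345)]),140,"top5.npz"))
print(cast(f([(651,121),(605,362)]),62,"top5.npz").round(1))
```

```text
510 ((465.5018615722656, 232.292236328125), (64.18040466308594, 164.0708770751953), 78.31590270996094) [[379.0, 217.0], [539.0, 184.0], [552.0, 247.0], [392.0, 280.0]]
256 ((450.38909912109375, 219.55776977539062), (46.058258056640625, 167.0969696044922), 71.47903442382812) [[364.0, 224.0], [522.0, 171.0], [537.0, 215.0], [378.0, 268.0]]
[[537.9, 251.3], [527.0, 188.8], [380.9, 215.8], [392.1, 279.5]] c [459.5 233.9]
[(np.float64(63.4), np.float64(-99.9)), (np.float64(148.5), np.float64(169.6)), (np.float64(64.6), np.float64(80.1)), (np.float64(148.5), np.float64(-10.9))]
[[528.  188.1  62. ]
 [383.  213.4  62. ]]
```

{"name": "jog_arm", "arguments": {"moves": [{"tx": -0.006, "ty": -0.002, "tz": 0.01, "ax": 0, "ay": 0, "az": 0}, {"tx": -0.0065, "ty": -0.002, "tz": 0.02, "ax": 0, "ay": 0, "az": 0.004}, {"tx": -0.0065, "ty": -0.002, "tz": 0.03, "ax": 0, "ay": 0, "az": 0.004}, {"tx": -0.0065, "ty": -0.002, "tz": 0.035, "ax": 0, "ay": 0, "az": 0.004}, {"tx": -0.0065, "ty": -0.002, "tz": 0.04, "ax": 0, "ay": 0, "az": 0.004}, {"tx": -0.0065, "ty": -0.002, "tz": 0.04, "ax": 0, "ay": 0, "az": 0.004}]}}

```text
time: 11.3
eef_pos: [463.3, 234.3, 107.7]
ee_rot: [0.312, 3.126, -0.001]
ft_force: [-0.1, 0.2, -1.1]
finger_gap: 0.713
```

Run:
```python
from h import *
go(463.6,234.5,104,78.4)
```

```text
t 11.3 pos [463.3 234.3 107.7] yaw 78.62 tilt 0.03 j [-0.92  0.16  0.44  1.95 -0.08  1.05  0.92] F [-0.1  0.2 -1.1] gap 0.713
t [-0.0005  0.0006  0.0092] r [-0.0006  0.0008  0.0075]
```

{"name": "jog_arm", "arguments": {"moves": [{"tx": 0, "ty": 0, "tz": 0.003, "ax": 0, "ay": 0, "az": 0}, {"tx": 0, "ty": 0, "tz": 0.006, "ax": 0, "ay": 0, "az": 0}, {"tx": 0, "ty": 0, "tz": 0.009, "ax": 0, "ay": 0, "az": 0}, {"tx": 0, "ty": 0, "tz": 0.009, "ax": 0, "ay": 0, "az": 0}]}}

```text
time: 11.8
eef_pos: [463.4, 234.3, 104.2]
ee_rot: [0.312, 3.126, -0.0]
ft_force: [-0.3, 0.6, -2.1]
finger_gap: 0.713
```

Run:
```python
from h import *
go(463.6,234.5,104,78.4)
```

```text
t 11.8 pos [463.4 234.3 104.2] yaw 78.61 tilt 0.03 j [-0.92  0.16  0.44  1.95 -0.08  1.04  0.92] F [-0.3  0.6 -2.1] gap 0.713
t [-0.0003  0.0005  0.0004] r [-0.0002  0.0011  0.0074]
```

{"name": "jog_arm", "arguments": {"moves": [{"tx": 0, "ty": 0, "tz": 0.002, "ax": 0, "ay": 0, "az": 0}, {"tx": 0, "ty": 0, "tz": 0.004, "ax": 0, "ay": 0, "az": 0}, {"tx": 0, "ty": 0, "tz": 0.004, "ax": 0, "ay": 0, "az": 0}]}}

```text
time: 12.18
eef_pos: [463.6, 234.4, 103.9]
ee_rot: [0.312, 3.126, 0.001]
ft_force: [-3.8, -1.4, 8.8]
finger_gap: 0.716
```

Run:
```python
from h import *
go(463.6,234.5,104,78.4)
```

```text
t 12.175 pos [463.6 234.4 103.9] yaw 78.6 tilt 0.04 j [-0.92  0.17  0.44  1.95 -0.08  1.04  0.92] F [-3.8 -1.4  8.8] gap 0.716
t [ 0.0001  0.0001 -0.0002] r [0.0011 0.0007 0.0071]
```

{"name": "jog_arm", "arguments": {"moves": [{"tx": 0, "ty": 0, "tz": 0.002, "ax": 0, "ay": 0, "az": 0}, {"tx": 0, "ty": 0, "tz": 0.002, "ax": 0, "ay": 0, "az": 0}, {"tx": 0, "ty": 0, "tz": 0.002, "ax": 0, "ay": 0, "az": 0}, {"tx": 0, "ty": 0, "tz": 0.002, "ax": 0, "ay": 0, "az": 0}, {"tx": 0, "ty": 0, "tz": 0.002, "ax": 0, "ay": 0, "az": 0}], "fingers": 0}}

```text
time: 12.8
eef_pos: [463.5, 234.3, 101.8]
ee_rot: [0.312, 3.126, -0.0]
ft_force: [-0.1, -0.2, -0.1]
finger_gap: 0.999
```

Run:
```python
from h import *
go(463.6,234.5,250,78.4)
```

```text
t 12.8 pos [463.5 234.3 101.8] yaw 78.61 tilt 0.03 j [-0.92  0.17  0.44  1.95 -0.08  1.04  0.92] F [-0.1 -0.2 -0.1] gap 0.999
t [-0.0005  0.0005 -0.3706] r [-0.0003  0.0011  0.0073]
```

{"name": "jog_arm", "arguments": {"moves": [{"tx": 0, "ty": 0, "tz": -0.04, "ax": 0, "ay": 0, "az": 0}, {"tx": 0, "ty": 0, "tz": -0.1, "ax": 0, "ay": 0, "az": 0}, {"tx": 0, "ty": 0, "tz": -0.2, "ax": 0, "ay": 0, "az": 0}, {"tx": 0, "ty": 0, "tz": -0.3, "ax": 0, "ay": 0, "az": 0}, {"tx": 0, "ty": 0, "tz": -0.4, "ax": 0, "ay": 0, "az": 0}, {"tx": 0, "ty": 0, "tz": -0.45, "ax": 0, "ay": 0, "az": 0}, {"tx": 0, "ty": 0, "tz": -0.45, "ax": 0, "ay": 0, "az": 0}]}}

```text
time: 13.68
eef_pos: [464.4, 234.7, 284.5]
ee_rot: [0.312, 3.122, 0.005]
ft_force: [0.2, -0.5, -0.5]
finger_gap: 0.999
```

Run:
```python
from h import *
from plant import manip
import cv2
go(463.6,234.5,250,78.4)
for n in("top","side","wrist"):
    c=manip.camera_params(n);p,d=manip.snapshot(n)
    cv2.imwrite(f"pics/{n}6.png",p[...,::-1]);np.savez(f"{n}6.npz",p=p,d=d,K=c["intrinsics"],V=c["view"])
t=cv2.imread("pics/top6.png");s=cv2.imread("pics/side6.png");w=cv2.imread("pics/wrist6.png")
cv2.imwrite("pics/c6.png",np.hstack([cv2.resize(s[70:170,285:372],(390,450),interpolation=2),cv2.resize(t[140:240,55:135],(360,450),interpolation=2)]))
z=np.load("top6.npz");d,K,V,P=z["d"],z["K"],z["V"],z["p"].astype(int);vv,uu=np.mgrid[0:384,0:512]
W=(np.stack([(uu-K[0,2])/K[0,0]*d,(vv-K[1,2])/K[1,1]*d,d],-1)-V[:3,3])@V[:3,:3]
g=(d>0)&(P.max(-1)-P.min(-1)<45)&(P.min(-1)>90)&(uu>40)&(uu<125)&(vv>140)&(vv<240)
m=g&(W[...,2]>112)&(W[...,2]<130);q=W[m]
r=cv2.minAreaRect(q[:,:2].astype(np.float32));print(m.sum(),np.median(q[:,2]),r,np.round(cv2.boxPoints(r)).tolist())
A=np.c_[q[:,:2]-q[:,:2].mean(0),np.ones(len(q))];print(np.linalg.lstsq(A,q[:,2],rcond=None)[0])
m=(d>0)&(P.min(-1)>90)&(W[...,2]>33)&(W[...,2]<46)&(uu>165)&(uu<215)&(vv>70)&(vv<145)
print("tray",cv2.minAreaRect(W[m][:,:2].astype(np.float32)))
```

```text
t 13.675 pos [464.4 234.7 284.5] yaw 78.6 tilt 0.29 j [-0.95  0.01  0.44  1.72 -0.01  1.4   0.86] F [ 0.2 -0.5 -0.5] gap 0.999
t [ 0.0021 -0.0012  0.0861] r [0.0071 0.0073 0.0069]
576 118.83873960454204 ((468.2925109863281, 230.47412109375), (64.57856750488281, 164.4557342529297), 79.03607940673828) [[381.0, 214.0], [543.0, 183.0], [555.0, 247.0], [394.0, 278.0]]
[ 8.91778913e-03 -2.92017534e-03  1.18357288e+02]
tray ((705.3922119140625, -16.659191131591797), (151.7279815673828, 62.28917694091797), 11.600739479064941)
```

View pics/c6.png

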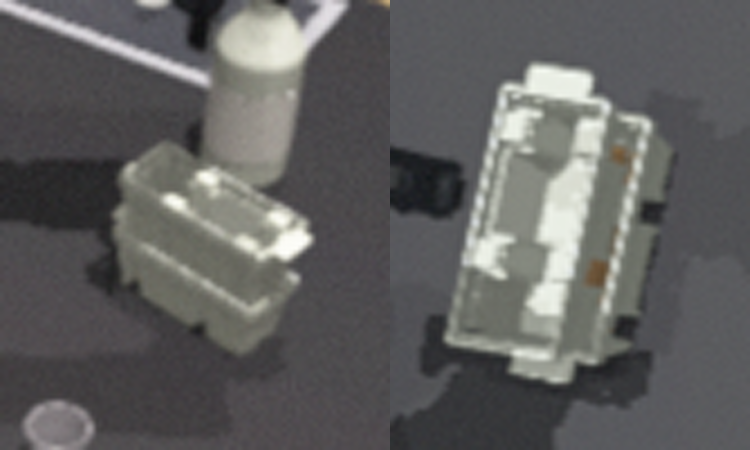

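View pics/wrist6.png

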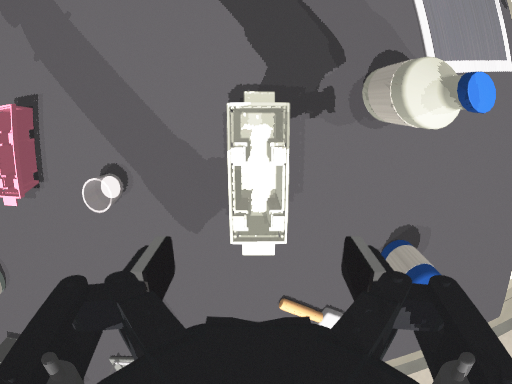

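```bash
python3 -c "
from plant import manip
print(manip.finish_job())"
```

```text
the job is handed in; nothing more can be done
None
```

The empty crate is standing on the peg crate's lugs with its lip at the opposite end. I handed the job in at about 14 s of the 40 s allowed. I gripped it across its rim at mid-length, turned it about 168° in the air and lowered it until contact showed at about 9 N. I then opened the gripper and retreated straight up.

These are the last checks, from the camera images:

| Check | Measured | Required |
|---|---|---|
| Upper rim height | about 119 mm, so the underside is about 57 mm above the peg crate's | 52–66 mm |
| Distance between centres | about 1 mm | under 12 mm |
| Lengths parallel | about 1° apart | within 10° |
| Level (upper crate) | about 0.5° off | within 4.5° |
| Plain tray | same place to within about 1 mm | within 30 mm |

- **Peg crate:** it was unmoved when I re-measured it just before lowering. Afterwards I only judged it by eye, because the upper crate hides most of it.
- **Disagreement:** the arm's own position reading and the top camera differed by 2–3 mm on where the held crate was. I aimed between the two, and the final picture shows it centred.

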